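# Lock the board carrier: press the jig's spring plunger and slide the keeper over

## Task

Lock the assembly jig: push its spring plunger down into the housing and, while holding it down, slide the arch-shaped keeper across until it is fully home against its end stops, so that the plunger stays trapped when you let go. The keeper only enters when the plunger's hidden groove is level with it, so feel for the right depth and do not force anything. Leave the other things on the bench alone.

Things in the scene. Friction and masses are not known exactly. Their poses are not given: they have to be found in the camera images.
- jig: Assembly jig fixed to the bench: grey base 240 x 150 x 12 mm; aluminium housing 82 x 120 mm, top 72 mm above the bench; to its +x a carrier with a circuit board, under 55 mm high. Origin on the plunger's upright axis at bench level; z up; the keeper slides to the jig's +y. A hidden groove in the plunger must be level with the keeper's tongue for the keeper to enter.
- cap (a point): Centre of the flat top of the plunger's cap: black slippery plastic bar 36 mm (jig x) by 80 mm (jig y) by 10 mm on a 32 mm steel stem. The point lies 5 mm to +y of the plunger's axis, 114 mm above the bench when up; it sinks with the plunger. Axes as the jig's. The cap's part on the -y side of the arch is open from above: press there, and push the arch to +y while pressing.
- plunger (a joint): Travel of the spring plunger into the housing, m: 0 up (start), 0.026 bottom. It takes 6 N at first, 0.35 N more per mm (about 15 N at the bottom), and springs back if let go. Its hidden groove is level with the keeper's tongue at a travel that cannot be seen and differs each time, anywhere from 9 to 19 mm; the tongue enters within 2.5 mm either side of it.
- arch (a point): Centre of the crossbar of the keeper, a steel arch straddling the cap: crossbar 72 mm (jig x) by 12 mm (jig y) by 12 mm high, underside 119 mm above the bench, 5 mm over the raised cap. Its legs stand 26 to 36 mm either side of the plunger's axis, clear of the cap. At keeper 0 its -y face is 10 mm to +y of that axis. Axes as the jig's.
- keeper (a joint): Travel of the keeper to the jig's +y, m: starts at 0 to 0.003; 0.020 is home, its two runners against the dark stop blocks at the housing's +y end. 2.5 N of friction; stays where left. With the plunger at a wrong depth the tongue strikes it at about 0.008 and goes no farther; else it runs on to 0.020 and traps the plunger, which then rises at most 5 mm when let go.
- reel: Bystander: aluminium wire reel standing on its end, 72 mm across, 60 mm high; origin under its centre.
- mug: Bystander: brown mug 80 mm across, 90 mm high; origin under its centre.
- bin: Bystander: open blue parts bin 90 x 110 x 45 mm; origin under its centre.
- driver: Bystander: screwdriver 190 mm long lying on the bench between the jig and the robot.

How it is judged:
By the outcome, as a careful person would: the job done as asked, in the order asked, and still so for the second after the job is handed in, with the robot touching nothing.
It also fails if it takes over 42 s, if anything falls off the work surface, if the arm or the gripper's body presses on something with over 40 N, if the wrist force passes 120 N, or if a joint passes its speed limit or range.

## Robot

A 6-joint arm with a two-finger parallel gripper is mounted at the origin on the work surface. World frame = base frame: x ahead of the robot, y to its left, z up, the work surface at z = 0. Lengths are in m, angles in rad, forces in N, time in s.
With the tool pointing down it reaches from about 0.425 to 0.95 m from the base axis. Payload 3.5 kg.
Tool frame: the origin (TCP) lies at the very end of the fingers, on their centre line; the grasp point (between the pads) lies ctrl.grip_point_offset behind it (ctrl.grip_point_offset is the distance from the TCP to the grasp point, in m); z points along the fingers, y is the direction in which the jaws open and shut (so a half turn about z gives the same grasp; the last joint's range is limited). The gripper opens to 85 mm and grips with 20 to 120 N. Pads are 22 mm wide; open, the fingers measure 114 mm over their backs; the gripper's body (76 mm by 85 mm) begins 54 mm behind the grasp point. The pads swing forward as they close: fully open they stand 13 mm farther back than shut.
Start: joints at [1.188, 0.286, 1.577, -0, 1.279, -0.15], TCP at [0.156, 0.657, 0.231] pointing down, gripper open.
Joint ranges: [-2.77, 2.77], [-0.9, 2.22], [0.21, 2.48], [-1.53, 4.67], [0.24, 2.81], [-2.84, 2.84]. Speed limits (rad/s): [2.79, 2.79, 3.14, 3.14, 3.14, 3.14].

## Interface

Orientations are given as a unit quaternion [x, y, z, w].
In Python, from plant import ctrl gives the robot as it stands.
- The arm moves only by the tool servo_tool, never from a script. Its argument "increments" is a list of rows, each a list of 5 numbers: the opening, from 0 (shut) to 1 (fully open), then the shift along the world's x, y, z in units of 40 mm (1.0 is 40 mm), then the turn about the world's z in units of 5 degrees (1.0 is 5 degrees). A call has exactly 10 rows; each row is the pose to reach, as a shift and turn from the pose measured when the call began; what a row does not reach only later rows make up. A row lasts 1/12 s, in which the tool goes at most 41.7 mm and 7.16 degrees, less where a joint would pass 70% of its speed; a pose out of reach is approached as far as the arm can. A call with a gripper value outside its range is refused whole. The fingers move at their own pace and stop on an object; "grip_force" is the grip in N (left out, the last holds). Time passes only in rows, so rows that repeat a pose let the fingers close, or fill a call up. It gives the time, the measured TCP pose, the force and the opening at its end, in the units of the state.
- ctrl.get_state(): the state, without advancing time (a new reading comes with each control period).
- ctrl.read_camera(name): name is "scene" or "side" or "wrist"; returns a dict with "frame" (420x560x3 uint8, red, green, blue), "K" (3x3 intrinsics, pixels), "extrinsics" (4x4, takes a point from camera to world coordinates). Camera axes: x right, y down, z forward; pixel columns grow to the right and rows downward; lengths in m; the calibration is good to about 2 mm. A picture is of the moment at which its call begins. There is no depth.
- ctrl.sign_off(): hands the job in, once; it reports no verdict.
Trained networks look in a picture, given as the dict that the camera call returned (one of the last four; its "shot" number tells which), for a name from the list of things; names that differ only in an ending like _2 or _b are one class to them, and where a whole thing is asked for, a point or a joint stands for the part that bears it (a point fixed in the world has none). Each returns a list of dicts, best first, with "conf" (0 to 1); they miss things now and then, are a little off and sometimes report something else, mostly with a low value. They report only what shows in the picture. A call takes as long as a camera call.
- ctrl.masks_of(picture, query): "region" (420x560 bool, what is visible of it) and "extent" ([left, top, right, bottom] in pixels, round what is visible of it).
- ctrl.landmark_of(picture, query): "centre" ([row, column] in pixels: a listed point, or the origin of a listed thing).
The state is a dict: "time": time; "qpos": joint angles; "dq": joint speeds; "joint_efforts": joint torques, N m; "eef_pos": TCP position; "tcp_rot": TCP orientation; "contact_force": force on the tool from outside, world axes, zero at the start; "wrist_torque": the same for the moment, N m; "opening": opening from 0.0 (shut) to 1.0 (fully open).
Only numpy, scipy, OpenCV 4.12 (cv2) and the standard library are available. Lean on these libraries where they do the work, as an engineer would, in place of code of your own. Each camera call takes 0.05 s, during which the arm holds its last target. There are 200 camera calls.

## Working session

There is one attempt and no reset: what is moved stays moved. The work goes in short steps, Python scripts to look and compute and a tool call to move; the robot and the scene stay as the last step left them, time stands still between calls to the robot, and variables do not carry over. Pictures are saved under pics/ and viewed, about 8 in all and at most 12, crops included, and the job is handed in when it is done.

Besides the shell and the picture viewer there is one more tool, called after "Call:" as name(argument=value, ...), one argument or row to a line, values as JSON. servo_tool: Moves the arm, as the interface text tells. Its arguments: {"type":"object","properties":{"increments":{"type":"array"},"grip_force":{"type":"number"}},"required":["increments"]}

```bash
mkdir -p pics
cat > h.py <<'E'
import numpy as np, cv2
from plant import ctrl
def ray(p,rc):
    K=np.array(p["K"]);E=np.array(p["extrinsics"])
    d=E[:3,:3]@np.linalg.inv(K)@np.array([rc[1],rc[0],1.]);return E[:3,3],d/np.linalg.norm(d)
def atz(p,rc,z):
    o,d=ray(p,rc);return o+d*(z-o[2])/d[2]
def proj(p,X):
    E=np.linalg.inv(np.array(p["extrinsics"]));c=np.array(p["K"])@(E[:3,:3]@np.array(X)+E[:3,3]);return c[:2]/c[2]
def tri(rs):
    A=0;b=0
    for o,d in rs:
        P=np.eye(3)-np.outer(d,d);A=A+P;b=b+P@o
    return np.linalg.solve(A,b)
E
python3 - <<'E'
from h import *
s=ctrl.get_state();print(s,ctrl.grip_point_offset)
ps={}
R={}
for n in("scene","side","wrist"):
    p=ctrl.read_camera(n);ps[n]=p
    cv2.imwrite(f"pics/{n}0.png",p["frame"][:,:,::-1])
    print(n,np.array(p["extrinsics"])[:3,3])
    for q,z in(("jig",0),("cap",.114),("arch",.125),("reel",0),("mug",0),("bin",0),("driver",.01)):
        r=ctrl.landmark_of(p,q)
        if r: print(q,np.round(r[0]["centre"]),r[0]["conf"],atz(p,r[0]["centre"],z).round(4));R.setdefault(q,[]).append(ray(p,r[0]["centre"]))
for q in R:
    if len(R[q])>1:print(q,tri(R[q]).round(4))
cv2.imwrite("pics/a.png",np.hstack([ps["scene"]["frame"],ps["side"]["frame"]])[:,:,::-1])
E
```

```text
{'time': 0.0, 'qpos': array([ 1.18802535e+00,  2.87229823e-01,  1.57818553e+00,  1.95491464e-05,
        1.27861519e+00, -1.49981968e-01]), 'dq': array([-0.00014226,  0.00034385,  0.00121254, -0.00132   , -0.00091099,
       -0.00098799]), 'joint_efforts': array([-9.03390064e-04, -4.05996072e+01, -2.92615646e+01, -1.91630170e-04,
        6.11283205e-03,  8.82675522e-06]), 'eef_pos': array([0.15542107, 0.65618058, 0.2298998 ]), 'tcp_rot': array([ 1.16134589e-01,  9.93232738e-01, -1.17348880e-03, -3.29898212e-04]), 'contact_force': array([ 1.07240652,  1.17946704, -0.40290822]), 'wrist_torque': array([-0.01386028, -0.05891757,  0.00602734]), 'opening': 0.9980260099714549} 0.0187
scene [ 1.31473885 -0.21748138  0.59008621]
jig [273. 178.] 0.71 [ 0.6011 -0.1456  0.    ]
cap [220. 174.] 0.88 [ 0.6029 -0.1393  0.114 ]
arch [210. 181.] 0.8 [ 0.5952 -0.1257  0.125 ]
reel [280.  77.] 0.63 [ 0.56   -0.3143  0.    ]
mug [232. 246.] 0.87 [0.5268 0.0038 0.    ]
bin [336.  99.] 0.84 [ 0.7074 -0.2872  0.    ]
driver [233. 149.] 0.82 [ 0.4775 -0.1769  0.01  ]
side [ 0.16445185 -0.77602388  0.63623139]
jig [291. 340.] 0.79 [ 0.6136 -0.1372  0.    ]
cap [248. 339.] 0.92 [ 0.5965 -0.1451  0.114 ]
arch [326. 429.] 0.6 [ 0.6049 -0.3851  0.125 ]
reel [363. 372.] 0.76 [ 0.5652 -0.32    0.    ]
mug [264. 274.] 0.87 [ 0.5324 -0.0019  0.    ]
bin [327. 425.] 0.95 [ 0.7033 -0.2881  0.    ]
driver [323. 285.] 0.89 [ 0.4689 -0.1827  0.01  ]
wrist [0.0922639  0.67200043 0.37395098]
jig [ 0.6086 -0.1456  0.007 ]
cap [ 0.5994 -0.1396  0.1108]
arch [ 0.6544 -0.2258  0.0951]
reel [ 0.5641 -0.3169  0.0009]
mug [0.5319 0.0007 0.0013]
bin [ 0.705  -0.2871 -0.002 ]
driver [ 0.4713 -0.1772  0.0051]
```

View pics/scene0.png

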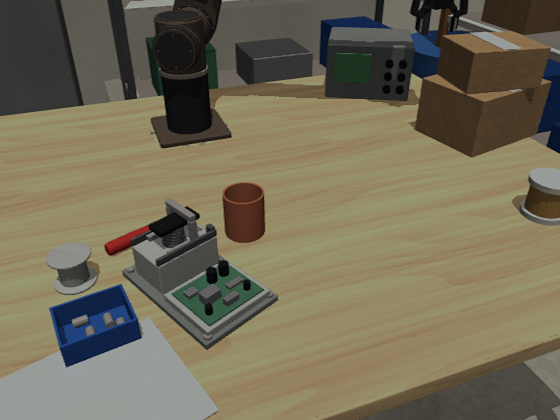

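View pics/side0.png

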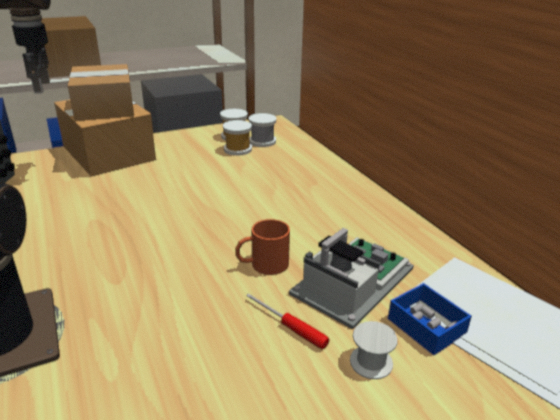

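The scene picture shows the jig's housing at about (175,255), with its board at (220,290) and the mug close by at (245,212). In the side picture the housing is at (345,275), the driver at (300,325) and the reel at (373,350). Next I need the jig's yaw.

Run:
```python
from h import *
from scipy.optimize import least_squares
P={n:ctrl.read_camera(n) for n in("scene","side")}
M={}
for n,p in P.items():
    m=ctrl.masks_of(p,"jig")[0];print(n,m["conf"],m["extent"]);M[n]=m["region"]
    c=cv2.convexHull(max(cv2.findContours(m["region"].astype(np.uint8),0,2)[0],key=len));print(cv2.approxPolyDP(c,3,True)[:,0].tolist())
p=P["scene"]
L,B,R=[atz(p,(r,c),.006) for c,r in((124,274),(208,337),(275,297))]
print(L,B,R,np.linalg.norm(L-B),np.linalg.norm(R-B))
print("x dir",np.degrees(np.arctan2(*(B-L)[1::-1])),"y?",np.degrees(np.arctan2(*(R-B)[1::-1])))
p=P["side"]
L,B,R=[atz(p,(r,c),.006) for c,r in((291,292),(350,317),(412,268))]
print(L,B,R,np.linalg.norm(L-B),np.linalg.norm(R-B), np.degrees(np.arctan2(*(B-L)[1::-1])),np.degrees(np.arctan2(*(R-B)[1::-1])))
v=[]
for n,p in P.items():
    f=cv2.resize(p["frame"][190:350,110:290] if n=="scene" else p["frame"][210:330,270:420],None,fx=4 if n=="side" else 3.3,fy=4 if n=="side" else 3.3,interpolation=2);cv2.imwrite(f"pics/{n}c.png",f[:,:,::-1])
```

```text
scene 0.68 [120.6, 199.0, 281.7, 349.5]
[[167, 199], [187, 206], [211, 224], [277, 296], [270, 305], [206, 349], [122, 274], [130, 239]]
side 0.87 [289.8, 225.2, 414.0, 329.3]
[[341, 229], [406, 258], [413, 266], [352, 328], [289, 295], [305, 255]]
[ 0.57881124 -0.235827    0.006     ] [ 0.77286824 -0.13213422  0.006     ] [ 0.72665063 -0.00732316  0.006     ] 0.22002343612214192 0.13309345343146847
x dir 28.11745668398907 y? 110.31962422732678
[ 0.52025288 -0.10513617  0.006     ] [ 0.58804999 -0.21436538  0.006     ] [ 0.79063632 -0.14147849  0.006     ] 0.12855921077485682 0.21529913656323146 -58.17267847490975 19.787812414376926
```

View pics/sidec.png

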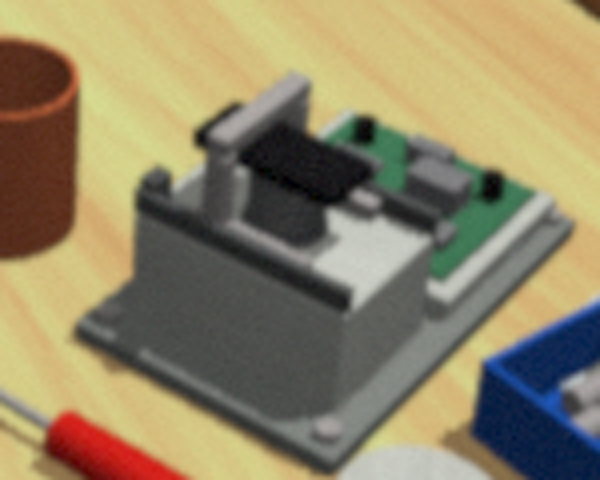

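Call:
servo_tool(
  increments=[
    [0, 0.7, -0.7, 0.1, 0.4],
    [0, 1.4, -1.4, 0.2, 0.8],
    [0, 2.1, -2.1, 0.3, 1.2],
    [0, 2.8, -2.8, 0.4, 1.6],
    [0, 3.5, -3.5, 0.5, 2.0],
    [0, 4.2, -4.2, 0.6, 2.4],
    [0, 4.9, -4.9, 0.7, 2.8],
    [0, 5.6, -5.6, 0.8, 3.2],
    [0, 6.3, -6.3, 0.9, 3.6],
    [0, 7.0, -7.0, 1.0, 4.0],
  ],
  grip_force=40,
)

```text
time: 2.23
eef_pos: [0.4367, 0.3752, 0.2718]
tcp_rot: [-0.059, 0.998, 0.0, 0.0]
contact_force: [-0.3, 0.4, 0.2]
opening: -0.002
```

Call:
servo_tool(
  increments=[
    [0, 0.3, -0.95, 0, 0.4],
    [0, 0.6, -1.9, 0, 0.8],
    [0, 0.9, -2.85, 0, 1.2],
    [0, 1.2, -3.8, 0, 1.6],
    [0, 1.5, -4.75, 0, 2.0],
    [0, 1.8, -5.7, 0, 2.4],
    [0, 2.1, -6.65, 0, 2.8],
    [0, 2.4, -7.6, 0, 3.2],
    [0, 2.7, -8.55, 0, 3.6],
    [0, 3.0, -9.5, 0, 3.6],
  ],
)

```text
time: 3.07
eef_pos: [0.557, -0.0068, 0.2722]
tcp_rot: [-0.215, 0.977, 0.0, 0.001]
contact_force: [0.5, 1.5, 0.4]
opening: -0.002
```

Call:
servo_tool(
  increments=[
    [0, 0.2, -0.8, 0, 0],
    [0, 0.4, -1.6, 0, 0],
    [0, 0.6, -2.4, 0, 0],
    [0, 0.8, -3.3, -0.1, 0],
    [0, 0.8, -3.4, -0.3, 0],
    [0, 0.8, -3.4, -0.3, 0],
    [0, 0.8, -3.4, -0.3, 0],
    [0, 0.8, -3.4, -0.3, 0],
    [0, 0.8, -3.4, -0.3, 0],
    [0, 0.8, -3.4, -0.3, 0],
  ],
)

```text
time: 3.9
eef_pos: [0.5891, -0.1414, 0.2609]
tcp_rot: [-0.216, 0.976, -0.0, 0.001]
contact_force: [0.1, 1.0, 0.0]
opening: -0.001
```

Run:
```python
from h import *
p=ctrl.read_camera("wrist");cv2.imwrite("pics/w1.png",p["frame"][:,:,::-1])
s=ctrl.get_state();print(s["eef_pos"],s["tcp_rot"],s["contact_force"],s["qpos"])
E0=np.array(p["extrinsics"]);print(E0.round(3))
for q,z in(("jig",0),("cap",.114),("arch",.125)):
    for r in ctrl.landmark_of(p,q)[:1]: print(q,r["centre"],r["conf"],atz(p,r["centre"],z))
for q in("cap","arch"):
    for m in ctrl.masks_of(p,q)[:1]:
        c=max(cv2.findContours(m["region"].astype(np.uint8),0,2)[0],key=len);print(q,m["conf"],m["extent"],cv2.minAreaRect(c))
```

```text
[ 0.58914869 -0.1415781   0.26086548] [-2.15765469e-01  9.76444599e-01 -1.01514278e-04  1.09416033e-03] [0.13356658 0.05712125 0.38405177] [-4.03602866e-01  1.13043000e-01  1.72363751e+00  1.14925737e-03
  1.30301451e+00 -2.40965389e+00]
[[-0.422  0.875  0.237  0.53 ]
 [ 0.906  0.408  0.111 -0.169]
 [ 0.     0.262 -0.965  0.403]
 [ 0.     0.     0.     1.   ]]
jig [183.0, 269.7] 0.7 [ 0.60750118 -0.14398845  0.        ]
cap [206.5, 271.0] 0.74 [ 0.60277098 -0.14198954  0.114     ]
arch [206.4, 291.6] 0.89 [ 0.59311221 -0.12843223  0.125     ]
cap 0.72 [221.3, 173.7, 321.4, 225.7] ((252.0, 200.0), (50.0, 58.0), 90.0)
arch 0.85 [229.3, 157.4, 303.8, 248.3] ((265.5, 202.5), (93.0, 73.0), 90.0)
```

View pics/w1.png

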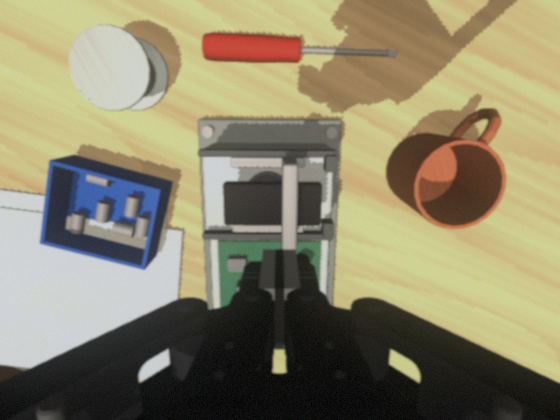

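The jig's yaw is 25° (base edges parallel to the image columns and rows, top edge from (200,119) to (341,119)). The cap spans about (224..321, 182..226), and the arch bar is at column 290 and reaches above the cap. The keeper is near the start of its travel, and the closed fingers are already aligned with the jig axes. I'll go down onto the cap's −y side.

Call:
servo_tool(
  increments=[
    [0, 0.25, -0.15, 0, 0],
    [0, 0.475, -0.3, -0.3, 0],
    [0, 0.475, -0.3, -0.9, 0],
    [0, 0.475, -0.3, -1.5, 0],
    [0, 0.475, -0.3, -2.1, 0],
    [0, 0.475, -0.3, -2.7, 0],
    [0, 0.475, -0.3, -3.1, 0],
    [0, 0.475, -0.3, -3.4, 0],
    [0, 0.475, -0.3, -3.4, 0],
    [0, 0.475, -0.3, -3.4, 0],
  ],
)

```text
time: 5.03
eef_pos: [0.608, -0.1544, 0.1242]
tcp_rot: [-0.215, 0.977, 0.0, 0.0]
contact_force: [0.4, -0.8, 0.1]
opening: 0.006
```

Run:
```python
from h import *
s=ctrl.get_state();print(s["eef_pos"],s["contact_force"])
p=ctrl.read_camera("side");q=ctrl.read_camera("wrist")
cv2.imwrite("pics/s2.png",np.hstack([cv2.resize(p["frame"][210:310,290:400],(400,364),interpolation=2),cv2.resize(q["frame"][120:320,180:380],(364,364),interpolation=2)])[:,:,::-1])
```

```text
[ 0.60796524 -0.15442733  0.12419636] [ 0.38230262 -0.83506036  0.07780871]
```

View pics/s2.png

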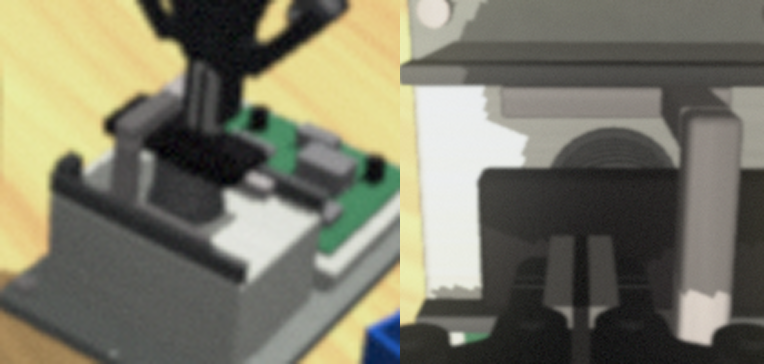

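Run:
```python
from h import *
q=ctrl.read_camera("wrist");s=ctrl.get_state()
f=lambda X:((proj(q,X)-[180,120])*1.82+[400,0]).round()
print("tcp",f(s["eef_pos"]),"half x",f(s["eef_pos"]-.011*np.array([.906,.423,0])))
inv=lambda c,r,z:atz(q,(r/1.82+120,(c-400)/1.82+180),z)
a=np.radians(25);A=np.array([[np.cos(a),np.sin(a)],[-np.sin(a),np.cos(a)]])
J=lambda X:A@(X[:2]-s["eef_pos"][:2])*1000
print("relative to tcp, jig axes mm: cap corner -x-y",J(inv(480,170,.114)),"arch -y face",J(inv(680,140,.131)),J(inv(678,320,.131)),"arch -x end",J(inv(710,110,.131)))
print("finger", J(inv(545,237,.1242)),J(inv(620,237,.1242)))
print("tilt check arch right",J(inv(740,140,.131)))
```

```text
tcp [579. 272.] half x [579. 228.]
relative to tcp, jig axes mm: cap corner -x-y [-20.99765205 -23.75592832] arch -y face [-32.45952058  21.40902904] [ 9.67116286 22.53475749] arch -x end [-38.88436698  27.4213979 ]
finger [-7.85201912 -7.81859628] [-7.83260107  9.47275208]
tilt check arch right [-32.4425157  34.0671962]
```

Call:
servo_tool(
  increments=[
    [0, -0.13, 0.105, 0, 0],
    [0, -0.13, 0.105, -0.1, 0],
    [0, -0.13, 0.105, -0.2, 0],
    [0, -0.13, 0.105, -0.3, 0],
    [0, -0.13, 0.105, -0.4, 0],
    [0, -0.13, 0.105, -0.5, 0],
    [0, -0.13, 0.105, -0.55, 0],
    [0, -0.13, 0.105, -0.55, 0],
    [0, -0.13, 0.105, -0.55, 0],
    [0, -0.13, 0.105, -0.55, 0],
  ],
)

```text
time: 6.02
eef_pos: [0.6044, -0.1508, 0.1062]
tcp_rot: [-0.215, 0.977, -0.001, 0.002]
contact_force: [-2.3, 1.0, 8.0]
opening: 0.003
```

Call:
servo_tool(
  increments=[
    [0, 0, 0, -0.1, 0],
    [0, 0, 0, -0.2, 0],
    [0, 0, 0, -0.22, 0],
    [0, -0.03, 0.07, -0.22, 0],
    [0, -0.06, 0.14, -0.22, 0],
    [0, -0.1, 0.21, -0.22, 0],
    [0, -0.13, 0.28, -0.22, 0],
    [0, -0.16, 0.35, -0.22, 0],
    [0, -0.19, 0.41, -0.22, 0],
    [0, -0.19, 0.41, -0.22, 0],
  ],
)

```text
time: 6.85
eef_pos: [0.6005, -0.1375, 0.1016]
tcp_rot: [-0.215, 0.976, -0.006, 0.006]
contact_force: [2.8, -4.6, 8.8]
opening: -0.004
```

```bash
cat >> h.py <<'E'
a=np.radians(25);A=np.array([[np.cos(a),np.sin(a)],[-np.sin(a),np.cos(a)]])
def st():
    s=ctrl.get_state();print(round(s["time"],2),"jig xy from axis(mm):",(A@(s["eef_pos"][:2]-[.6099,-.1456])*1000).round(1),"z",s["eef_pos"][2].round(4),"F jig",(A@s["contact_force"][:2]).round(1),s["contact_force"][2].round(1))
E
python3 - <<'E'
from h import *
o=np.array([.608,-.1544])+A.T@np.array([-.003,.011]);print("axis",o)
st();r=ctrl.get_state();print(A@(r["eef_pos"][:2]-o)*1000)
E
```

```text
axis [ 0.60063228 -0.14569847]
6.85 jig xy from axis(mm): [-5.1 11.4] z 0.1016 F jig [ 0.6 -5.4] 8.8
[3.33811526 7.52957337]
```

Call:
servo_tool(
  increments=[
    [0, -0.06, 0.1, -0.11, 0],
    [0, -0.08, 0.12, -0.11, 0],
    [0, -0.1, 0.14, -0.11, 0],
    [0, -0.12, 0.15, -0.11, 0],
    [0, -0.13, 0.16, -0.11, 0],
    [0, -0.13, 0.16, -0.11, 0],
    [0, -0.13, 0.16, -0.11, 0],
    [0, -0.13, 0.16, -0.11, 0],
    [0, -0.13, 0.16, -0.11, 0],
    [0, -0.13, 0.16, -0.11, 0],
  ],
)

```text
time: 7.68
eef_pos: [0.5997, -0.1345, 0.1017]
tcp_rot: [-0.216, 0.976, -0.011, 0.011]
contact_force: [3.6, -4.8, 8.8]
opening: -0.002
```

```bash
sed -i 's/\[.6099,-.1456\]/[.6006,-.1457]/' h.py; python3 -c "
from h import *
st()"
```

```text
7.68 jig xy from axis(mm): [ 4.  10.5] z 0.1017 F jig [ 1.2 -5.8] 8.8
```

Call:
servo_tool(
  increments=[
    [0, -0.08, 0.12, -0.11, 0],
    [0, -0.1, 0.15, -0.11, 0],
    [0, -0.12, 0.18, -0.11, 0],
    [0, -0.14, 0.2, -0.11, 0],
    [0, -0.15, 0.22, -0.11, 0],
    [0, -0.15, 0.22, -0.11, 0],
    [0, -0.15, 0.22, -0.11, 0],
    [0, -0.15, 0.22, -0.11, 0],
    [0, -0.15, 0.22, -0.11, 0],
    [0, -0.15, 0.22, -0.11, 0],
  ],
)

```text
time: 8.52
eef_pos: [0.5994, -0.1317, 0.102]
tcp_rot: [-0.216, 0.976, -0.018, 0.017]
contact_force: [6.2, -12.5, 4.3]
opening: 0.001
```

```bash
python3 -c "
from h import *
st()
p=ctrl.read_camera('side');q=ctrl.read_camera('wrist')
cv2.imwrite('pics/s3.png',np.hstack([cv2.resize(p['frame'][210:310,290:400],(400,364),interpolation=2),cv2.resize(q['frame'][120:320,180:380],(364,364),interpolation=2)])[:,:,::-1])"
```

```text
8.52 jig xy from axis(mm): [ 4.8 13.3] z 0.102 F jig [  0.4 -13.9] 4.3
```

View pics/s3.png

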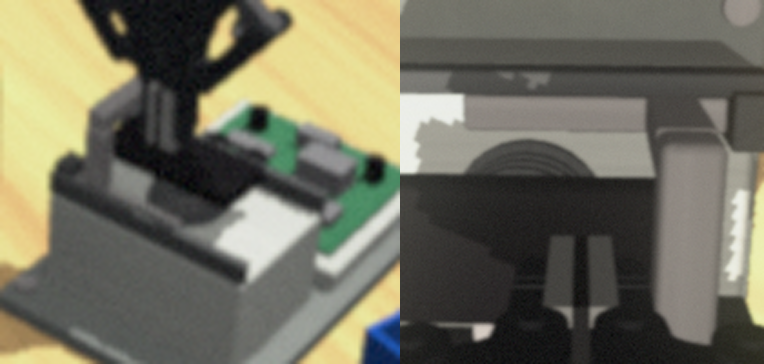

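```bash
python3 -c "
from h import *
q=ctrl.read_camera('wrist')
for c,r in((657,170),(655,300),(726,170)):
  X=atz(q,(r/1.82+120,(c-400)/1.82+180),.131);print((A@(X[:2]-[.6006,-.1457])*1000).round(1))
for n in('wrist','scene','side'):
  p=ctrl.read_camera(n)
  for k,z in(('arch',.125),('cap',.102)):
    for r in ctrl.landmark_of(p,k)[:1]: print(n,k,r['conf'],(A@(atz(p,r['centre'],z)[:2]-[.6006,-.1457])*1000).round(1))
st()"
```

```text
[-29.1  28.1]
[-3.9 28.5]
[-29.2  40. ]
wrist arch 0.85 [ 2.  34.5]
wrist cap 0.88 [2.7 3.5]
scene arch 0.73 [ 0.9 40.2]
scene cap 0.7 [-0.8  4.3]
side arch 0.84 [12.8 45.6]
side cap 0.65 [4.3 3.2]
9.12 jig xy from axis(mm): [ 4.8 13.3] z 0.102 F jig [  0.9 -13.6] 4.3
```

Call:
servo_tool(
  increments=[
    [0, -0.14, 0.2, -0.1, 0],
    [0, -0.14, 0.22, -0.1, 0],
    [0, -0.15, 0.24, -0.1, 0],
    [0, -0.15, 0.26, -0.1, 0],
    [0, -0.15, 0.28, -0.1, 0],
    [0, -0.15, 0.3, -0.1, 0],
    [0, -0.15, 0.3, -0.1, 0],
    [0, -0.15, 0.3, -0.1, 0],
    [0, -0.15, 0.3, -0.1, 0],
    [0, -0.15, 0.3, -0.1, 0],
  ],
)

```text
time: 9.95
eef_pos: [0.5997, -0.1317, 0.1026]
tcp_rot: [-0.217, 0.975, -0.032, 0.024]
contact_force: [8.5, -30.3, -2.1]
opening: -0.0
```

```bash
python3 -c "
from h import *
st()
q=ctrl.read_camera('wrist');print(ctrl.landmark_of(q,'arch')[0], (A@(atz(q,ctrl.landmark_of(q,'arch')[0]['centre'],.125)[:2]-[.6006,-.1457])*1000))
cv2.imwrite('pics/s4.png',cv2.resize(q['frame'][120:330,180:400],None,fx=2.7,fy=2.7,interpolation=2)[:,:,::-1])"
```

```text
9.95 jig xy from axis(mm): [ 5.1 13.1] z 0.1026 F jig [ -5.1 -31. ] -2.1
{'centre': [293.6, 332.8], 'conf': 0.77} [ 2.78692143 34.14387373]
```

View pics/s4.png

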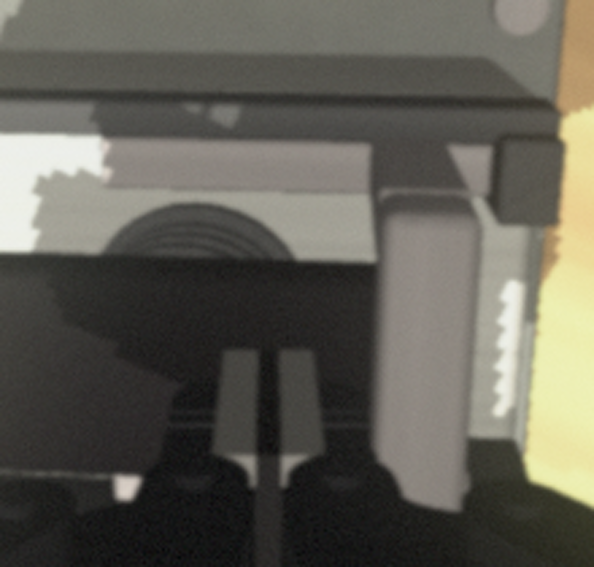

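The keeper's runner end meets the stop block at about (493,165), and the keeper didn't move under the firmer push, so it is home. I'll ease back, then lift.

Call:
servo_tool(
  increments=[
    [0, -0.03, 0.06, 0, 0],
    [0, 0, 0, 0, 0],
    [0, 0.04, -0.09, 0, 0],
    [0, 0.08, -0.18, 0, 0],
    [0, 0.1, -0.22, 0.1, 0],
    [0, 0.1, -0.22, 0.3, 0],
    [0, 0.1, -0.22, 0.5, 0],
    [0, 0.1, -0.22, 0.8, 0],
    [0, 0.1, -0.22, 1.2, 0],
    [0, 0.1, -0.22, 1.6, 0],
  ],
)

```text
time: 10.93
eef_pos: [0.6033, -0.1401, 0.1671]
tcp_rot: [-0.217, 0.975, -0.032, 0.023]
contact_force: [0.3, 0.5, 0.7]
opening: 0.0
```

Call:
servo_tool(
  increments=[
    [0, -0.2, 0, 0.5, 0],
    [0, -0.4, 0, 1.0, 0],
    [0, -0.6, 0, 1.5, 0],
    [0, -0.6, 0, 2.0, 0],
    [0, -0.6, 0, 2.2, 0],
    [0, -0.6, 0, 2.2, 0],
    [0, -0.6, 0, 2.2, 0],
    [0, -0.6, 0, 2.2, 0],
    [0, -0.6, 0, 2.2, 0],
    [0, -0.6, 0, 2.2, 0],
  ],
)

```text
time: 11.77
eef_pos: [0.5787, -0.1399, 0.2533]
tcp_rot: [-0.217, 0.975, -0.031, 0.022]
contact_force: [0.5, 0.1, 0.1]
opening: 0.004
```

```bash
python3 -c "
from h import *
st()
p=ctrl.read_camera('side');q=ctrl.read_camera('wrist')
cc=np.array([[np.nan]*2])
for k,z in(('arch',.125),('cap',.107)):
  print(k,(A@(atz(q,ctrl.landmark_of(q,k)[0]['centre'],z)[:2]-[.6006,-.1457])*1000))
cv2.imwrite('pics/s5.png',np.hstack([cv2.resize(p['frame'][210:310,290:400],(400,364),interpolation=2),cv2.resize(q['frame'][100:300,170:370],(364,364),interpolation=2)])[:,:,::-1])"
```

```text
11.77 jig xy from axis(mm): [-17.4  14.5] z 0.2533 F jig [ 0.5 -0.1] 0.1
arch [ 1.72143004 34.50326819]
cap [1.21947125 5.00115584]
```

View pics/s5.png

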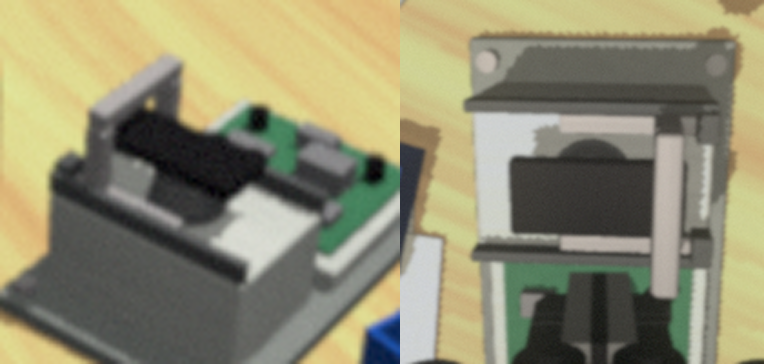

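```bash
python3 -c "
from h import *
q=ctrl.read_camera('wrist');p=ctrl.read_camera('scene')
cv2.imwrite('pics/s6.png',np.hstack([cv2.resize(q['frame'][145:275,295:365],(323,600),interpolation=2),cv2.resize(p['frame'][190:260,160:210],(428,600),interpolation=2)])[:,:,::-1])
# cap height: jig-y length of 80 mm in the picture, cap columns 511..655 partly hidden; use stereo of cap landmark
print(tri([ray(x,ctrl.landmark_of(x,'cap')[0]['centre']) for x in(q,p,ctrl.read_camera('side'))]))"
```

```text
[ 0.60260943 -0.14125048  0.10336318]
```

View pics/s6.png

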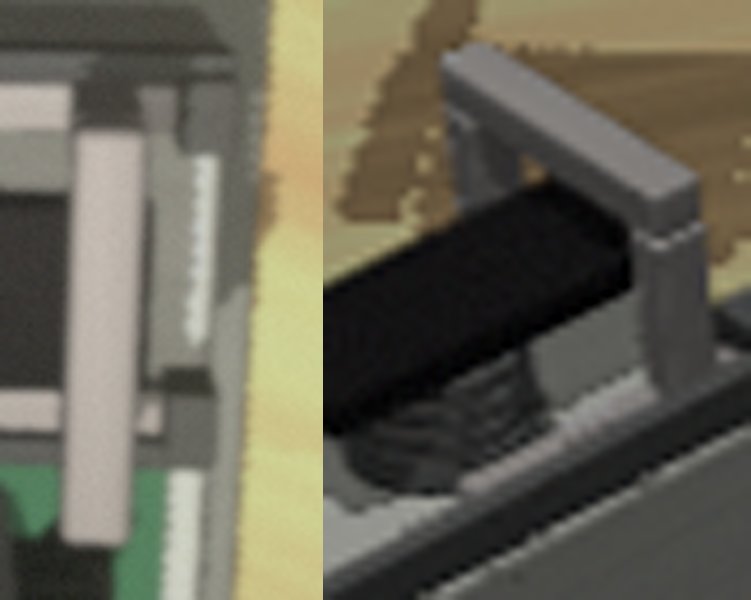

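```bash
python3 -c "
from h import *
print(ctrl.sign_off());st()"
```

```text
the job is handed in; nothing more can be done
None
the job is handed in; nothing more can be done
```

The jig is locked: the plunger is held down and the keeper is home against both stop blocks. I signed the job off at about 12 s.

**What I did:** I pressed the cap's −y side with the closed fingers to about 12 mm of travel and pushed the arch to +y while holding it down. The tongue went in at that depth on the first try. I then eased back and lifted clear, and did not touch the other things on the bench.

**Last checks:**
- **Keeper:** it did not move under a final push of about 31 N. That is more than was needed, since it had already stopped at about 14 N. In the close-up both runner ends meet the stop blocks.
- **Plunger:** after I let go, the cap top measured about 103 mm above the bench, against 114 mm when up, so it is trapped.
- **Robot:** it stands clear at 0.25 m with almost no force on the tool.

**Disagreement:** the cameras put the keeper's travel at 16–17 mm and the arch's end position about 1.5 mm short of nominal. I put this down to the unknown starting travel (0–3 mm) and calibration error, and relied on the contact with the stops. The tool also kept a tilt of about 4° from pushing, which does not affect the job.

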